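# Screw the ring nut onto a padding press and nip the paper

## Robot

A 6-joint arm with a two-finger parallel gripper is mounted at the origin on the work surface. World frame = base frame: x ahead of the robot, y to its left, z up, the work surface at z = 0. Lengths are in m, angles in rad, forces in N, time in s.
With the tool pointing down it reaches from about 0.25 to 0.8 m from the base axis. Payload 8.5 kg.
Tool frame: the origin (TCP) lies at the very end of the fingers, on their centre line; the grasp point (between the pads) lies 19 mm behind it; y points along the fingers, x is the direction in which the jaws open and shut, and the axes are right-handed (so a half turn about y gives the same grasp; the last joint's range is limited). The gripper opens to 85 mm and grips with 20 to 120 N. Pads are 22 mm wide; open, the fingers measure 114 mm over their backs; the gripper's body (76 mm by 85 mm) begins 54 mm behind the grasp point. The pads swing forward as they close: fully open they stand 13 mm farther back than shut.
Start: joints at [1.177, 0.238, -0.013, 1.319, 0, 1.571], TCP at [0.201, 0.485, 0.231] pointing down, gripper open.
Joint ranges: [-2.66, 2.66], [-1.03, 1.9], [-1.14, 1.46], [-1.82, 2.27], [-1.45, 1.34], [-3.14, 3.14]. Speed limits (rad/s): [2.22, 2.22, 2.79, 3.14, 3.14, 3.14].

## Interface

Orientations are given as a unit quaternion [x, y, z, w].
In Python, from bench import env, optics gives the robot as it stands. Calls block until the motion is done:
- env.reach(position, orientation): joint-space move of the TCP to a pose.
- env.movel(position, rotation=None, v=0.15, max_force=None): straight line of the TCP; rotation=None keeps the orientation; v is the mean speed in m/s. With max_force (N) it stops when the force on the tool has changed by that much, and returns True; else False.
- env.movej(angles): joint-space move.
- env.set_gripper(opening, f_grip=None): finger opening in m; f_grip is the grip in N (None keeps the last); returns when the fingers have stopped.
- env.hold(seconds).
- env.ik(position, orientation): joint angles nearest the present ones, or None.
- env.sense(): the state.
- optics.grab_frame(name): name is "side" or "top" or "wrist"; returns (picture, depth): 400x640x3 uint8, red, green, blue; 400x640 float32, m along the optical axis (not along the pixel's ray), 0 where there is no reading.
- optics.camera_model(name): a dict with "mtx" (3x3 intrinsics, pixels), "world_from_camera" (4x4, takes a point from camera to world coordinates). Camera axes: x right, y down, z forward; pixel columns grow to the right and rows downward; lengths in m; the calibration is good to about 2 mm. A picture is of the moment at which its call begins: read the wrist's pose just before it. camera_model takes no time and is no camera call; for the wrist camera it gives the pose at the moment of the call.
A pose or a line that the arm cannot do raises env.IKError and nothing moves.
- env.hand_in(): hands the job in, once; it reports no verdict.
The state is a dict: "time": time; "joint_positions": joint angles; "joint_velocities": joint speeds; "joint_torque": joint torques, N m; "tool_pos": TCP position; "orientation": TCP orientation; "wrist_force": force on the tool from outside, world axes, zero at the start; "moment": the same for the moment, N m; "grip_width": finger opening in m.
Only numpy, scipy, OpenCV 4.12 (cv2) and the standard library are available. Lean on these libraries where they do the work, as an engineer would, in place of code of your own. Each camera call takes 0.05 s, during which the arm holds its last target. There are 200 camera calls.

## Task

Pick up the ring nut and screw it down the threaded stud of the little paper press without forcing it. When it meets the sprung plate and the resistance rises, give it about another third of a turn so that the paper is firmly nipped but not crushed, then let go; leave everything else on the table undisturbed.

Things in the scene. Friction and masses are not known exactly. Their poses are not given: they have to be found in the camera images.
- ring_center (a point): loose ring nut, black plastic thick-walled ring with fine ribs outside (really twelve-sided), 50 mm outer diameter, 36 mm high, bore 26 mm, about 90 g, lying flat on the table, right way up: keep it so. The point is its centre, half-way up (18 mm above its underside); z is the bore's axis
- ring: the same ring nut; origin at the centre of its underside. Inside it are four small lugs that reach in to a diameter of 18 mm and run in the stud's thread: two opposite ones 16 mm above the underside (on x), two 19 mm above it (on y)
- stud_tip (a point): middle of the top of the grey stud that stands fixed and upright through the press plate; z up. Root diameter 15.4 mm, crests 23.4 mm. The top 10 mm is a plain nose, tapering to 9 mm at the top. The tip is 33 to 37 mm above the plate; this and the stud's yaw differ each time
- thread_top (a point): on the stud's axis, 10 mm below its tip, where the thread begins: two-start, right-hand (clockwise from above screws down), 12.6 mm down per whole turn, 21 mm long. Set down over the nose, the ring rests on it, its centre 5 to 13 mm below the tip by its yaw. It stays where it is let go at any turn, and meets the plate after about 0.25 to 1 turn
- plate_top (a point): centre (on the stud's axis) of the top face of the press plate, a square aluminium plate 110 x 110 x 8 mm around the stud, its top 50 mm above the table; x and y along its edges. A wooden base, 150 x 130 mm, lies under it and a block of paper sticks out on its +x side, both lower than the plate
- plate (a joint): how far the sprung plate is pressed down, m: 0 untouched, 0.011 at the hard stop; spring 2.5 N per mm. Once the ring bears on it, a third of a turn more presses it 4.2 mm (about 10 N) and takes a torque of about 0.1 to 0.15 N m; before that it turns almost freely
Things that resemble listed ones, but are neither listed nor needed, are in the scene too. Of the things that look like the ring, take the one that is farthest to the robot's right at the start. What is shaped like the part that bears plate_top but purple is not meant.

How it is judged:
On the way, in this order (a step that is already met when the one before it is completed fails the run):
1. the ring nut is upright on the stud's thread, the plate not yet pressed (horizontal distance between ring_center and stud_tip below 0.004 m and z of ring_center in the frame of stud_tip below 0 m and angle between ring_center's own z axis and vertical below 0.12 rad and value of joint plate below 0.001 m), for 0.2 s.
2. the ring nut bears on the plate and presses it (value of joint plate above 0.0015 m and horizontal distance between ring_center and stud_tip below 0.004 m and z of ring_center in the frame of plate_top below 0.0205 m), for 0.2 s.
At the end, for the whole second after the job is handed in: The ring nut is on the stud's thread, level (within 0.1 rad), on the stud's axis within 4 mm, bearing on the plate and holding it pressed down by 2 to 6.5 mm (a third of a turn is 4.2 mm), at rest and let go (value of joint plate between 0.002 and 0.0065 m and horizontal distance between ring_center and stud_tip below 0.004 m and z of ring_center in the frame of plate_top below 0.0205 m and angle between ring_center's own z axis and vertical below 0.1 rad and linear speed of ring below 0.01 m/s); the robot touches nothing.
It fails at once if the plate is crushed down by more than 8 mm (value of joint plate above 0.008 m).
It fails at once if the press is pushed by the gripper or arm with more than 25 N (contact force between any of the arm, the fingers and press above 25 N).
It fails at once if the ring nut is forced against the stud with more than 45 N (contact force between ring and stud above 45 N).
It fails at once if a bystander is shifted by more than 30 mm (distance of any of ink_a, ink_b, ink_c, gesso, tape, brush, knife from where it was at the start of the episode above 0.03 m).
It also fails if it takes over 72 s, if anything falls off the work surface, if the arm or the gripper's body presses on something with over 40 N, if the wrist force passes 120 N, or if a joint passes its speed limit or range.

## Working session

There is one attempt and no reset: what is moved stays moved. The work goes in short steps, each a Python script; the robot and the scene stay as the last script left them, time stands still between calls to the robot, and variables do not carry over. Pictures are saved under pics/ and viewed, about 8 in all and at most 12, crops included, and the job is handed in when it is done.

```bash
ls; mkdir -p pics; python3 - <<'E'
from bench import env, optics
import cv2, numpy as np
for n in ("top","side"):
    p,d=optics.grab_frame(n); cv2.imwrite(f"pics/{n}0.png",p[:,:,::-1]); np.save(f"{n}0.npy",d)
    c=optics.camera_model(n); print(n,np.round(c["mtx"],1).tolist(),np.round(c["world_from_camera"],3).tolist())
s=env.sense();print(s)
print(np.round(optics.camera_model("wrist")["world_from_camera"],3))
E
```

```text
pics
top [[442.5, 0.0, 313.0], [0.0, 442.5, 204.2], [0.0, 0.0, 1.0]] [[-0.002, -0.998, 0.067, 0.429], [-0.999, 0.004, 0.038, -0.017], [-0.038, -0.067, -0.997, 0.799], [0.0, 0.0, 0.0, 1.0]]
side [[399.2, 0.0, 315.6], [0.0, 399.2, 197.0], [0.0, 0.0, 1.0]] [[-0.938, -0.212, 0.273, 0.319], [-0.346, 0.566, -0.749, 0.484], [0.004, -0.797, -0.604, 0.482], [0.0, 0.0, 0.0, 1.0]]
{'time': 0.1, 'joint_positions': array([ 1.17699200e+00,  2.38709347e-01, -1.41817352e-02,  1.31919193e+00,
       -5.45828580e-05,  1.57080823e+00]), 'joint_velocities': array([-0.00020835, -0.00222313,  0.00204315, -0.00123455,  0.00027754,
        0.00109695]), 'joint_torque': array([ 5.87428603e-04, -5.39718819e+01,  3.46997881e+01,  1.35309622e-02,
        4.75080344e-05,  1.59015158e-06]), 'tool_pos': array([0.20131553, 0.48445973, 0.23074332]), 'orientation': array([ 0.5884256 ,  0.39215127, -0.39288661, -0.58788844]), 'wrist_force': array([ 0.00144399, -0.14716304,  0.50833845]), 'moment': array([-0.0045415 ,  0.00696908,  0.0295538 ]), 'grip_width': 0.08499773731395202}
[[ 0.384  0.875  0.294  0.125]
 [ 0.923 -0.364 -0.123  0.517]
 [-0.     0.319 -0.948  0.374]
 [ 0.     0.     0.     1.   ]]
```

View pics/top0.png

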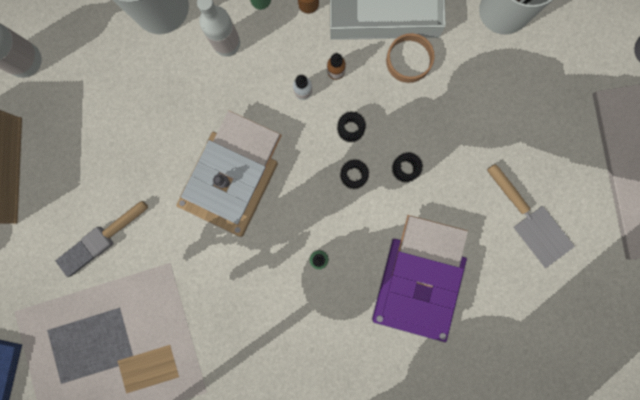

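View pics/side0.png

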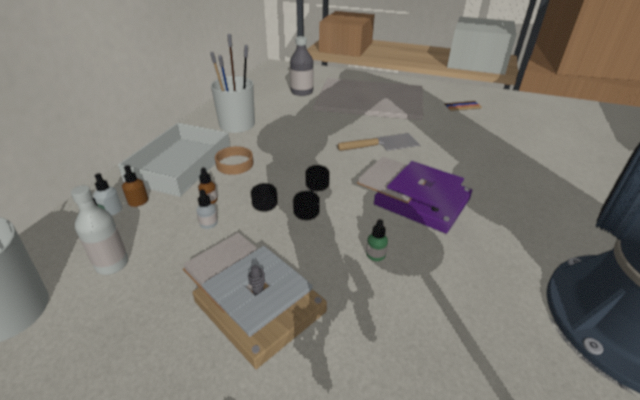

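```bash
cat > h.py <<'E'
from bench import env, optics
import cv2, numpy as np
from scipy.spatial.transform import Rotation as R
def quat(a):
    return R.from_matrix(np.array([[np.cos(a),0,-np.sin(a)],[np.sin(a),0,np.cos(a)],[0,-1,0]])).as_quat()
def yaw(s=None):
    x=R.from_quat((s or env.sense())["orientation"]).as_matrix()[:,0]; return np.arctan2(x[1],x[0])
def ray(c,px,z):
    T=c["world_from_camera"]; d=T[:3,:3]@np.linalg.solve(c["mtx"],[px[0],px[1],1]); o=T[:3,3]
    return o+d*(z-o[2])/d[2]
def cloud(c,d):
    v,u=np.mgrid[:400,:640]; p=np.stack([u*d,v*d,d],-1)@np.linalg.inv(c["mtx"]).T
    T=c["world_from_camera"]; return p@T[:3,:3].T+T[:3,3]
E
python3 - <<'E'
from h import *
print("yaw",yaw(),R.from_quat(env.sense()["orientation"]).as_matrix().round(3).tolist())
c=optics.camera_model("top"); P=cloud(c,np.load("top0.npy"))
for n,(u,v),r in(("ringR",(407,167),14),("r2",(355,174),14),("r3",(351,126),14),("stud",(222,180),9)):
    q=P[v-r:v+r,u-r:u+r]; z=q[...,2]; print(n,ray(c,(u,v),.036).round(3),"zmax",np.sort(z.ravel())[-12::3].round(4), "xy hi",q[z>z.max()-.004].mean(0).round(3))
q=P[195:205,195:215]; print("plate z",np.median(q[...,2]),)
s=env.sense()
for nm,p in(("ring",(0.47,-.17)),("stud",(.45,.15))):
  for a in np.radians(np.arange(-180,181,30)):
    for z in(.1,):
        q=env.ik([*p,z],quat(a)); print(nm,round(np.degrees(a)),None if q is None else np.round(q,2))
E
```

```text
yaw 1.1769800935421786 [[0.384, -0.0, -0.923], [0.923, -0.001, 0.384], [-0.001, -1.0, -0.0]]
ringR [ 0.543 -0.151  0.036] zmax [0.0384 0.0385 0.0389 0.7987] xy hi [ 0.429 -0.017  0.799]
r2 [ 0.532 -0.061  0.036] zmax [0.0384 0.0387 0.0391 0.7987] xy hi [ 0.429 -0.017  0.799]
r3 [ 0.616 -0.055  0.036] zmax [0.0381 0.0384 0.0385 0.0387] xy hi [ 0.429 -0.017  0.799]
stud [0.523 0.171 0.036] zmax [0.0847 0.0848 0.0853 0.086 ] xy hi [0.518 0.167 0.084]
plate z 0.0497511921880312
ring -180 [-0.35  0.28 -0.31  0.98  0.   -1.92]
ring -150 [-0.35  0.28 -0.31  0.98  0.   -2.44]
ring -120 [-0.35  0.28 -0.31  0.98  0.   -2.97]
ring -90 [-0.35  0.28 -0.31  0.98  0.    2.79]
ring -60 [-0.35  0.28 -0.31  0.98  0.    2.27]
ring -30 [-0.35  0.28 -0.31  0.98  0.    1.75]
ring 0 [-0.35  0.28 -0.31  0.98  0.    1.22]
ring 30 [-0.35  0.28 -0.31  0.98  0.    0.7 ]
ring 60 [-0.35  0.28 -0.31  0.98  0.    0.18]
ring 90 [-0.35  0.28 -0.31  0.98  0.   -0.35]
ring 120 [-0.35  0.28 -0.31  0.98  0.   -0.87]
ring 150 [-0.35  0.28 -0.31  0.98  0.   -1.39]
ring 180 [-0.35  0.28 -0.31  0.98  0.   -1.92]
stud -180 [ 0.32  0.24 -0.37  0.96  0.   -1.25]
stud -150 [ 0.32  0.24 -0.37  0.96  0.   -1.77]
stud -120 [ 0.32  0.24 -0.37  0.96  0.   -2.3 ]
stud -90 [ 0.32  0.24 -0.37  0.96  0.   -2.82]
stud -60 [ 0.32  0.24 -0.37  0.96  0.    2.94]
stud -30 [ 0.32  0.24 -0.37  0.96  0.    2.42]
stud 0 [ 0.32  0.24 -0.37  0.96  0.    1.89]
stud 30 [ 0.32  0.24 -0.37  0.96  0.    1.37]
stud 60 [ 0.32  0.24 -0.37  0.96  0.    0.85]
stud 90 [ 0.32  0.24 -0.37  0.96  0.    0.32]
stud 120 [ 0.32  0.24 -0.37  0.96  0.   -0.2 ]
stud 150 [ 0.32  0.24 -0.37  0.96  0.   -0.73]
stud 180 [ 0.32  0.24 -0.37  0.96  0.   -1.25]
```

```bash
python3 - <<'E'
from h import *
a=np.radians(-160)
for n,p in(("stud",(.518,.167,.084)),("ring",(.543,-.151,.036))):
    env.reach([p[0],p[1],p[2]+.12],quat(a)); env.hold(.3)
    c=optics.camera_model("wrist"); im,d=optics.grab_frame("wrist")
    cv2.imwrite(f"pics/w_{n}.png",im[:,:,::-1]); np.savez(f"w_{n}.npz",d=d,T=c["world_from_camera"],K=c["mtx"])
    s=env.sense(); print(n,s["tool_pos"].round(4),yaw(s),s["time"],s["joint_positions"].round(2))
a=cv2.imread("pics/w_stud.png");b=cv2.imread("pics/w_ring.png")
cv2.imwrite("pics/w2.png",np.vstack([a[80:380],b[80:380]]))
E
```

```text
stud [0.518  0.1671 0.204 ] -2.7923753969792084 3.1333 [ 0.31  0.28 -0.02  1.27 -0.   -1.61]
ring [ 0.5432 -0.1503  0.1561] -2.7914084777745805 4.7083 [-0.27  0.34 -0.07  1.16  0.   -2.19]
```

View pics/w2.png

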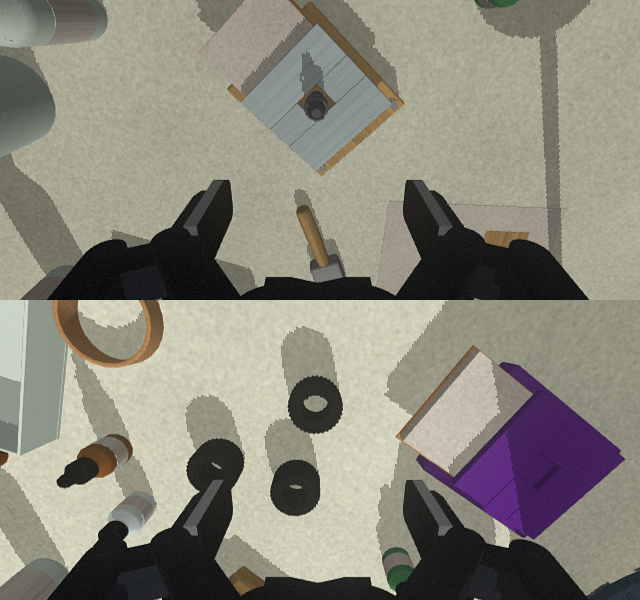

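```bash
python3 - <<'E'
from h import *
def ld(n):
    f=np.load(f"w_{n}.npz"); return {"mtx":f["K"],"world_from_camera":f["T"]},f["d"]
c,d=ld("ring"); P=cloud(c,d); im=cv2.imread("pics/w_ring.png")
m=np.zeros((400,640),np.uint8); 
reg=P[140:230,270:360,2]; print("top z",np.percentile(reg[reg>.025],[10,50,90]).round(4))
t=np.median(reg[reg>.025])
m[140:230,270:360]=(abs(reg-t)<.005)&(reg>0)
cs,_=cv2.findContours(m,cv2.RETR_EXTERNAL,cv2.CHAIN_APPROX_NONE); k=max(cs,key=cv2.contourArea)
e=cv2.fitEllipse(k); print("ring ell",e, ray(c,e[0],.036).round(4), "diam mm",np.array(e[1])/c["mtx"][0,0]*np.median(d[140:230,270:360])*1000)
q=P[m>0]; print("cloud mean",q.mean(0).round(4), "mid", ((q.max(0)+q.min(0))/2).round(4))
c,d=ld("stud"); P=cloud(c,d)
w=P[165:215,290:345]; z=w[...,2]; print("plate z",np.median(P[195:200,270:295,2]),"tipz", np.sort(z.ravel())[::-1][:30:5].round(4))
tt=np.sort(z.ravel())[-15]
m=np.zeros((400,640),np.uint8); m[165:215,290:345]=z>tt-.004
yy,xx=np.nonzero(m); print("tip px",xx.mean(),yy.mean(),m.sum(),w[z>tt-.004].mean(0).round(4), "ray",ray(c,(xx.mean(),yy.mean()),.085).round(4))
im2=cv2.imread("pics/w_stud.png")
A=cv2.resize(im2[150:220,280:360],None,fx=7,fy=7,interpolation=0)[:420]; 
A=cv2.convertScaleAbs(A,alpha=1.5,beta=20)
cv2.imwrite("pics/stud_crop.png",A)
E
```

```text
top z [0.0327 0.0366 0.0377]
ring ell ((314.94268798828125, 187.2837371826172), (51.54033279418945, 53.2183837890625), 91.16816711425781) [ 0.547 -0.155  0.036] diam mm [51.74006212 53.42461591]
cloud mean [ 0.547  -0.1552  0.0364] mid [ 0.5467 -0.1537  0.0354]
plate z 0.05110255397457103 tipz [0.3473 0.3473 0.0873 0.0868 0.0866 0.0864]
tip px 315.98230088495575 191.73451327433628 113 [0.5217 0.1598 0.1062] ray [0.5194 0.1656 0.085 ]
```

View pics/stud_crop.png

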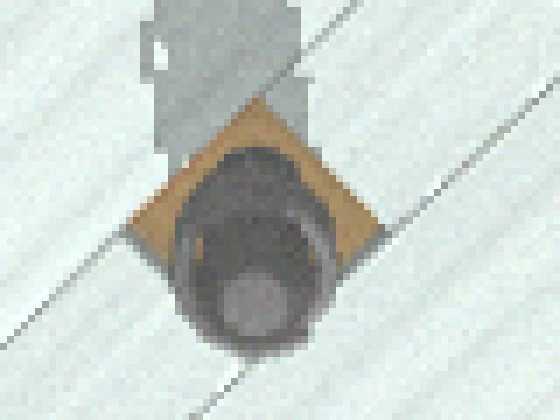

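```bash
python3 - <<'E'
from h import *
a=np.radians(-160)
f=np.load("w_ring.npz"); c={"mtx":f["K"],"world_from_camera":f["T"]}; r=ray(c,(314.9,186.5),.036)
f=np.load("w_stud.npz"); c={"mtx":f["K"],"world_from_camera":f["T"]}; s=ray(c,(316.2,192.8),.0855)
print("ring",r,"stud",s); np.savez("pts.npz",ring=r,stud=s)
env.reach([r[0],r[1],.07],quat(a))
print(env.movel([r[0],r[1],.008],v=.06,max_force=8))
env.set_gripper(.045,40); s=env.sense(); print(s["grip_width"],s["tool_pos"],s["wrist_force"].round(2),s["moment"].round(3))
env.movel([r[0],r[1],.15],v=.1); env.hold(.3)
s=env.sense(); print(s["grip_width"],s["wrist_force"].round(2),s["time"])
im,d=optics.grab_frame("wrist"); cv2.imwrite("pics/held.png",im[80:,:,::-1]); np.save("held.npy",d)
E
```

```text
ring [ 0.54728184 -0.15571884  0.036     ] stud [0.51895069 0.16635748 0.0855    ]
False
0.04961952262305597 [ 0.547475   -0.15577775  0.00856607] [-1.12  0.47  4.82] [ 0.063  0.32  -0.035]
0.049348382752072324 [-0.44  0.93 -1.36] 8.625
```

View pics/held.png

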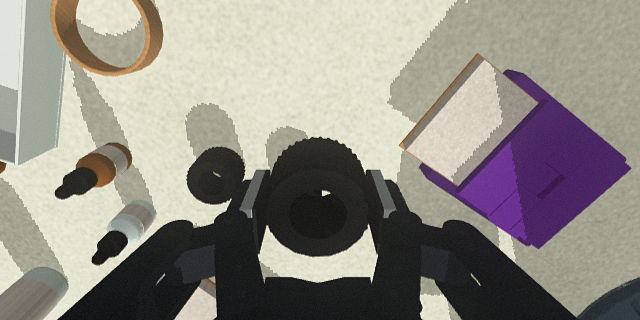

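```bash
python3 - <<'E'
from h import *
s=env.sense(); c=optics.camera_model("wrist"); d=np.load("held.npy"); P=cloud(c,d)
z=P[...,2]; sub=z[230:340,260:378]; print("top z",np.percentile(sub[sub>.12],[25,50,75,90]),"tcp",s["tool_pos"])
t=.150+.028
R0=R.from_quat(s["orientation"]).as_matrix()
L=(P-s["tool_pos"])@R0  # tool frame
m=((abs(z-t)<.006)&(np.hypot(L[...,0],L[...,2])<.027)&(abs(L[...,0])<.0235)).astype(np.uint8)
q=L[m>0]; print("n",len(q),"z(tool) range",np.percentile(q[:,2],[1,50,99]).round(4),"x",np.percentile(q[:,0],[1,50,99]).round(4))
cs,h=cv2.findContours(m,cv2.RETR_CCOMP,cv2.CHAIN_APPROX_NONE)
for k,hh in zip(cs,h[0]):
    if len(k)>30:
        e=cv2.fitEllipse(k); p=ray(c,e[0],t); print(hh[3],[np.round(v,1) for v in e],((p-s["tool_pos"])@R0).round(4))
E
```

```text
top z [0.16859495 0.17736964 0.17822709 0.17876117] tcp [ 0.54723089 -0.1557124   0.14986799]
n 6464 z(tool) range [-0.0238  0.0032  0.0226] x [-0.0222  0.0002  0.0226]
-1 [array([317.3, 287.8]), array([ 96.9, 105.6]), np.float64(89.5)] [ 0.0003 -0.0281  0.0018]
0 [array([317.4, 289.9]), array([40.8, 55.2]), np.float64(90.3)] [ 0.0004 -0.0281  0.0007]
```

```bash
python3 - <<'E'
from h import *
p=np.load("pts.npz")["stud"]; a=np.radians(-160)
def show(t):
    s=env.sense(); print(t,s["tool_pos"].round(4),s["wrist_force"].round(2),s["moment"].round(3),round(s["time"],2),s["joint_positions"][5].round(2))
env.movel([p[0],p[1],.15],v=.2)
env.movel([p[0],p[1],.105],v=.08); env.hold(.2); show("above")
print(env.movel([p[0],p[1],.080],v=.03,max_force=4)); show("nose")
print(env.movel([p[0],p[1],.061],v=.02,max_force=4)); show("seat")
im,d=optics.grab_frame("side"); cv2.imwrite("pics/seat.png",cv2.resize(im[200:360,170:370,::-1],None,fx=3,fy=3))
E
```

```text
above [0.5193 0.1665 0.1055] [-0.74  0.26 -1.67] [-0.019  0.003  0.007] 11.35 -1.61
False
nose [0.5191 0.166  0.0799] [ 3.54 -4.63 -3.17] [-0.801 -0.576 -0.022] 12.33 -1.61
True
seat [0.5192 0.1658 0.0794] [ 1.45 -0.1  -0.15] [-0.116 -0.314  0.01 ] 12.57 -1.61
```

View pics/seat.png

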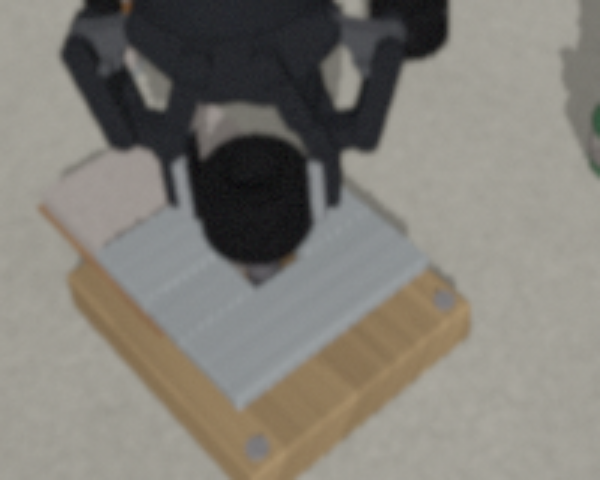

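```bash
cat >> h.py <<'E'
def avg(n=8):
    F=[];
    for _ in range(n): env.hold(.03); s=env.sense(); F.append(np.r_[s["wrist_force"],s["moment"]])
    return np.mean(F,0)
def show(t):
    f=avg(); s=env.sense(); print(t,s["tool_pos"].round(4),f.round(2),round(s["time"],2),s["joint_positions"][5].round(2)); return f
E
python3 - <<'E'
from h import *
p=np.load("pts.npz")["stud"]
show("hold"); show("hold")
print(env.movel([p[0],p[1],.074],v=.015,max_force=6)); show("down")
E
```

```text
hold [0.5189 0.1654 0.0788] [ 0.85 -0.14 -0.56 -0.11 -0.25  0.  ] 12.89 -1.61
hold [0.5189 0.1653 0.0788] [ 0.79 -0.4  -0.61 -0.05 -0.16 -0.02] 13.16 -1.61
False
down [0.5193 0.1661 0.0739] [ 3.9  -3.65 -2.43 -0.71 -0.85  0.01] 13.91 -1.61
```

```bash
python3 - <<'E'
from h import *
x,y=.5197,.1652
env.movel([x,y,.0742],v=.02); f=show("shift")
for k in range(3):
    g=f[:2]
    if np.hypot(*g)<1.2: break
    x+=.00020*g[0]; y+=.00020*g[1]; env.movel([x,y,.0742],v=.02); f=show("shift")
np.save("xy.npy",[x,y])
print(env.movel([x,y,.060],v=.015,max_force=5)); show("down")
E
```

```text
shift [0.5195 0.1653 0.0741] [ 0.39  0.25 -0.96 -0.   -0.   -0.01] 14.43 -1.61
True
down [0.5197 0.1652 0.0631] [-0.28  0.15  5.19  0.04  0.01 -0.  ] 15.41 -1.61
```

```bash
cat > turn.py <<'E'
from h import *
def turn(deg, step=15, mzstop=None, fstop=14):
    s=env.sense(); xy=np.load("xy.npy"); a=yaw(s); z=s["tool_pos"][2]; a0=a
    for i in range(int(round(deg/step))):
        a-=np.radians(step); z-=.0126*step/360
        env.movel([*xy,z],quat(a),v=.004 if step<=15 else .006)
        f=avg(3); s=env.sense()
        print(round(np.degrees(a0-a)),"z",s["tool_pos"][2].round(4),"F",f[:3].round(1),"M",f[3:].round(3),"t",round(s["time"],1),"j6",s["joint_positions"][5].round(2))
        z+=np.clip((f[2]-1.5)*.00005,-.0003,.0003)
        if np.hypot(*f[:2])>2: xy=xy+.0001*f[:2]
        if np.abs(f[:3]).max()>fstop or (mzstop and abs(f[5])>mzstop): print("STOP"); break
    np.save("xy.npy",xy)
E
python3 - <<'E'
from turn import *
env.hold(.2); turn(90,mzstop=.05)
E
```

```text
15 z 0.0628 F [0.8 0.5 2.8] M [ 0.036 -0.19  -0.018] t 16.1 j6 -1.35
30 z 0.0622 F [0.  0.3 3.4] M [ 0.028 -0.104 -0.014] t 16.6 j6 -1.09
45 z 0.0617 F [0.9 0.3 2.5] M [-0.056 -0.107 -0.061] t 17.1 j6 -0.83
STOP
```

```bash
python3 - <<'E'
from turn import *
turn(90,mzstop=.09)
E
```

```text
15 z 0.0612 F [0.8 0.3 3. ] M [ 0.007 -0.124 -0.031] t 17.6 j6 -0.57
30 z 0.0607 F [-0.5  0.3  3.2] M [-0.03   0.015 -0.028] t 18.1 j6 -0.31
45 z 0.0602 F [ 0.1 -0.7  2.5] M [-0.078  0.02  -0.021] t 18.7 j6 -0.05
60 z 0.0597 F [-0.5  0.1  1.7] M [-0.039  0.027 -0.005] t 19.2 j6 0.21
75 z 0.0592 F [-0.2  0.1  1.7] M [-0.034  0.055 -0.015] t 19.7 j6 0.48
90 z 0.0587 F [-0.2  0.   0.4] M [0.037 0.093 0.016] t 20.2 j6 0.74
```

```bash
python3 - <<'E'
from turn import *
turn(75,mzstop=.11)
E
```

```text
15 z 0.0582 F [-0.4  0.2  1.9] M [ 0.081  0.032 -0.007] t 20.7 j6 1.0
30 z 0.0578 F [0.1 1.2 2.4] M [ 0.147  0.062 -0.011] t 21.2 j6 1.26
45 z 0.0573 F [-0.2  0.7  3.8] M [0.075 0.019 0.014] t 21.7 j6 1.52
60 z 0.0569 F [-0.   1.1  4.2] M [ 0.109 -0.017 -0.01 ] t 22.2 j6 1.78
75 z 0.0565 F [0.4 1.  4.2] M [ 0.194 -0.057 -0.026] t 22.7 j6 2.04
```

```bash
cat > plate.py <<'E'
from h import *
def platez(d,name):
    c=optics.camera_model(name); P=cloud(c,d); p=np.load("pts.npz")["stud"]
    return P
E
python3 - <<'E'
from h import *
D=[]
for i in range(4):
    im,d=optics.grab_frame("side"); D.append(d)
d=np.median(D,0); c=optics.camera_model("side"); d0=np.load("side0.npy")
P0=cloud(c,d0); P=cloud(c,d)
m=(abs(P0[...,2]-.05)<.006); m[:, :200]=0; m[:,320:]=0; m[:245]=0; m[345:]=0
m=cv2.erode(m.astype(np.uint8),np.ones((5,5)))>0
dz=(P[...,2]-P0[...,2])[m]; dz=dz[abs(dz)<.01]
print(m.sum(),len(dz),"plate dz",np.median(dz),dz.mean())
w=np.zeros_like(m); w[320:350,235:275]=abs(P0[320:350,235:275,2]-.03)<.03
dd=(P[...,2]-P0[...,2])[w]; print("wood ref",np.median(dd))
cv2.imwrite("pics/mid.png",cv2.resize(im[200:360,170:370,::-1],None,fx=4,fy=3))
E
```

```text
3326 2485 plate dz -0.002027847815152195 -0.0018779810222748056
wood ref -0.00022050238834814273
```

View pics/mid.png

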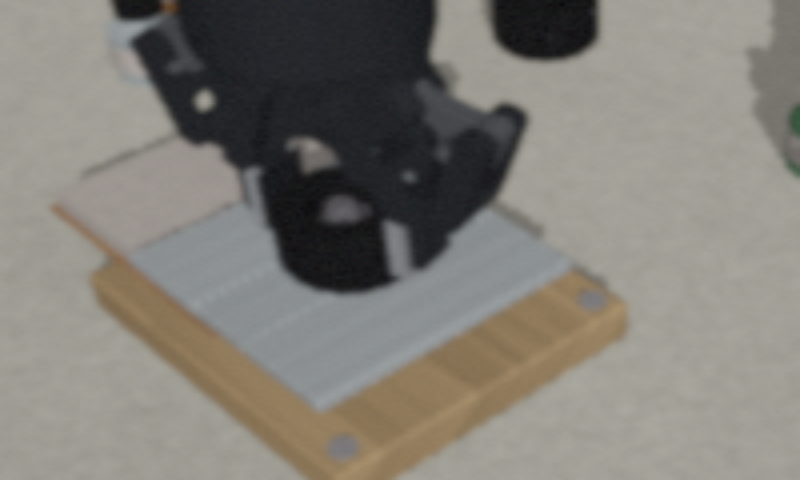

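```bash
cat > meas.py <<'E'
from h import *
def dplate():
    d=np.median([optics.grab_frame("side")[1] for i in range(4)],0); c=optics.camera_model("side")
    P0=cloud(c,np.load("side0.npy")); P=cloud(c,d); m=(abs(P0[...,2]-.05)<.006); m[:, :200]=0; m[:,320:]=0; m[:245]=0; m[345:]=0
    m=cv2.erode(m.astype(np.uint8),np.ones((5,5)))>0
    dz=(P[...,2]-P0[...,2])[m]; dz=dz[abs(dz)<.012]; print("plate dz",np.median(dz),dz.mean(),len(dz))
E
python3 - <<'E'
from turn import *
from meas import dplate
turn(55,step=11,mzstop=.25); dplate()
E
```

```text
11 z 0.0562 F [0.8 0.7 5. ] M [ 0.265 -0.069 -0.085] t 23.4 j6 2.24
22 z 0.056 F [0.5 0.9 5.4] M [ 0.294 -0.079 -0.075] t 23.8 j6 2.43
33 z 0.0559 F [1.  1.2 5.5] M [ 0.229 -0.136 -0.059] t 24.2 j6 2.62
44 z 0.0557 F [0.7 0.4 5.3] M [ 0.242 -0.153 -0.104] t 24.7 j6 2.81
55 z 0.0554 F [1.5 1.2 4.9] M [ 0.24  -0.156 -0.098] t 25.1 j6 3.0
plate dz -0.0031198525071204908 -0.002832869613862303 2771
```

```bash
python3 - <<'E'
from turn import *
from meas import dplate
env.set_gripper(.075); show("open"); xy=np.load("xy.npy"); 
env.movel([*xy,.12],v=.1); env.hold(.3); dplate()
s=env.sense(); print(s["time"],s["wrist_force"])
# ring vs. plate height from depth; ring centre in wrist view
im,d=optics.grab_frame("side"); P=cloud(optics.camera_model("side"),d)
p=np.load("pts.npz")["stud"]; r=np.hypot(P[...,0]-p[0],P[...,1]-p[1]); q=P[(r<.03)&(P[...,2]>.07)&(P[...,2]<.1)]; print("ring top z",np.percentile(q[:,2],[50,80,90]).round(4))
E
```

```text
open [0.5197 0.1652 0.0553] [-0.04 -0.08 -0.01 -0.01 -0.   -0.01] 25.98 3.01
plate dz -0.0027860429670624187 -0.002495612733244934 2833
27.275 [ 1.66835126 -0.26001328 -0.13500409]
ring top z [0.0815 0.0828 0.0832]
```

```bash
python3 - <<'E'
from turn import *
from meas import dplate
xy=np.load("xy.npy"); q=env.sense()["joint_positions"].copy(); q[5]-=np.pi; env.movej(q)
print(env.movel([*xy,.0565],quat(yaw()),v=.06,max_force=8)); env.set_gripper(.045,40); show("grip")
turn(40,step=10,mzstop=.25); dplate()
env.set_gripper(.075); show("open"); env.movel([*np.load("xy.npy"),.16],v=.1); env.hold(.3); dplate()
im,d=optics.grab_frame("wrist"); cv2.imwrite("pics/end.png",im[:,:,::-1]); print(env.sense()["time"])
E
```

```text
False
grip [0.52   0.1652 0.0569] [-0.56 -0.73  5.34 -0.2   0.09 -0.03] 31.79 -0.14
10 z 0.0567 F [2.7 1.4 2.8] M [ 0.17  -0.474 -0.031] t 32.2 j6 0.04
20 z 0.0564 F [1.4 0.1 5.1] M [-0.003 -0.295 -0.054] t 32.6 j6 0.21
30 z 0.0561 F [1.8 1.8 3.6] M [ 0.186 -0.441 -0.013] t 33.1 j6 0.38
40 z 0.0558 F [ 0.8 -0.2  3.7] M [-0.049 -0.253 -0.044] t 33.5 j6 0.56
plate dz -0.004128167816635525 -0.0037746009898499606 2398
open [0.5201 0.1655 0.0558] [-0.19  0.13 -0.09 -0.01  0.    0.02] 34.33 0.56
plate dz -0.0039201008723154795 -0.003541543738053639 2864
36.075
```

View pics/end.png

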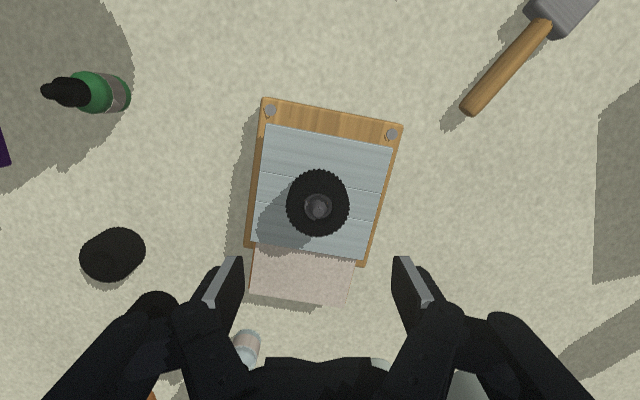

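The ring sits level and centred on the stud, at about (318, 203), with the stud tip inside the bore. The plate is pressed about 3.9 mm, the gripper is clear, and the neighbouring objects in view are in place. I'm handing it in.

```bash
python3 -c "
from h import *
env.hold(.3); print(env.sense()['time'], env.hand_in())"
```

```text
the job is handed in; nothing more can be done
36.375 None
```

I picked up the ring nut farthest to the right and set it over the stud. It touched the stud on the way down, so I shifted it by just over 1 mm until the sideways force dropped away. I then screwed it down about 265°, let go, took a fresh grip half a turn round and turned it 40° more. I let go, backed off and handed in at about 36 s.

**Plate:** The side camera's depth readings put the plate 3.9 mm down by the median (3.5 mm by the mean), against the 2 to 6.5 mm allowed.

**Ring and neighbours:** The last picture shows the ring level and centred on the stud, the gripper clear of it and the neighbours in view undisturbed. I did not measure the bystanders' positions.

**Forces:** The wrist force readings I took stayed at about 6 N or less.

**Where checks disagreed:**
- The torque signal was weak and noisy (under about 0.1 N m), so I couldn't tell from it when the ring met the plate. I relied on height and depth instead.
- After the first 265° the plate read only 2.8 mm down, less than the turn should have given, which is why I added the last 40°.

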